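Test-fit the cap of the load-shedding lantern

ROBOT

A 7-joint arm with a two-finger parallel gripper is mounted at the origin on the work surface. World frame = base frame: x ahead of the robot, y to its left, z up, the work surface at z = 0. Lengths are in m, angles in rad, forces in N, time in s.
With the tool pointing down it reaches from about 0.4 to 0.85 m from the base axis. Payload 10.4 kg.
Tool frame: the origin (TCP) lies at the very end of the fingers, on their centre line; the grasp point (between the pads) lies 19 mm behind it; x points along the fingers, y is the direction in which the jaws open and shut, and the axes are right-handed (so a half turn about x gives the same grasp; the last joint's range is limited). The gripper opens to 85 mm and grips with 20 to 120 N. Pads are 22 mm wide; open, the fingers measure 114 mm over their backs; the gripper's body (76 mm by 85 mm) begins 54 mm behind the grasp point. The pads swing forward as they close: fully open they stand 13 mm farther back than shut.
Start: joints at [1.244, 0.332, -0.065, 1.46, 0.022, 1.35, -0.088], TCP at [0.187, -0.596, 0.231] pointing down, gripper open.
Joint ranges: [-2.6, 2.6], [-0.5, 2.12], [-1.47, 1.34], [0.16, 2.42], [-1.27, 4.41], [0.06, 2.06], [-2.6, 2.6]. Speed limits (rad/s): [2.22, 2.22, 2.79, 2.79, 3.14, 3.14, 3.14].

INTERFACE

Orientations are given as a unit quaternion [x, y, z, w].
In Python, from workcell import monitor, camera, ticket, regions_of gives the robot as it stands.
- The arm moves only by the tool step_arm, never from a script. Its argument "increments" is a list of rows, each a list of 5 numbers: the finger opening in m, from 0 to 0.0854, then the shift along the world's x, y, z in m, then the turn about the world's z in rad. A call has 1 to 12 rows; each row shifts and turns the commanded pose from where the row before left it; what a row does not reach is not made up. A row lasts 1/12 s, in which the tool goes at most 41.7 mm and 7.16 degrees, less where a joint would pass 70% of its speed; a pose out of reach is approached as far as the arm can. A call with a gripper value outside its range is refused whole. The fingers move at their own pace and stop on an object; "force" is the grip in N (left out, the last holds). Time passes only in rows, so rows that do not move let the fingers close. It gives the time, the measured TCP pose, the force and the opening at its end, in the units of the state.
- monitor.get_obs(): the state, without advancing time (a new reading comes with each control period).
- camera(name): name is "scene" or "top"; returns a dict with "color" (384x512x3 uint8, red, green, blue), "range_z" (384x512 float32, m along the optical axis (not along the pixel's ray), 0 where there is no reading), "fx", "fy", "cx", "cy" (pixels), "k1" (the pictures are not rectified: a ray, as slopes to the right and down, at radius r is drawn at 1 + k1 r^2 times it, then the intrinsics apply), "cam_to_world" (4x4, takes a point from camera to world coordinates). Camera axes: x right, y up, looking along -z (the intrinsics and any distortion apply to the point x, -y, -z); pixel columns grow to the right and rows downward; lengths in m; the calibration is good to about 2 mm. A picture is of the moment at which its call begins.
- ticket.hand_in(): hands the job in, once; it reports no verdict.
Trained networks look in a picture, given as the dict that the camera call returned (one of the last four; its "shot" number tells which), for a name from the list of things; names that differ only in an ending like _2 or _b are one class to them, and where a whole thing is asked for, a point or a joint stands for the part that bears it (a point fixed in the world has none). Each returns a list of dicts, best first, with "p" (0 to 1); they miss things now and then, are a little off and sometimes report something else, mostly with a low value. They report only what shows in the picture. A call takes as long as a camera call. They do not tell look-alikes from the thing itself.
- regions_of(picture, query): "region" (384x512 bool, what is visible of it) and "centre" ([row, column] in pixels, amid what is visible of it).
The state is a dict: "clock": time; "joint_pos": joint angles; "joint_velocities": joint speeds; "tau": joint torques, N m; "position": TCP position; "ee_rot": TCP orientation; "ft_force": force on the tool from outside, world axes, zero at the start; "torque": the same for the moment, N m; "grip_width": opening from 0.0 (shut) to 1.0 (fully open).
Only numpy, scipy, OpenCV 4.12 (cv2) and the standard library are available. Lean on these libraries where they do the work, as an engineer would, in place of code of your own. Each camera call takes 0.05 s, during which the arm holds its last target. There are 200 camera calls.

TASK

Someone has left the shoe brush lying across the open top of the load-shedding lantern: lift it off and set it down on the shelf, without dropping it. Then fit the lantern's loose cap: drop its two lugs into the gaps of the collar, press it home against the spring and turn it clockwise (seen from above) half way to its quarter-turn click, so that the contacts touch and I can see whether the lamp lights before the cap is locked. Do not turn it on to the click; keep your grip on the cap at half way and finish while still holding it there, and leave the clog, the jar and the key bowl where they stand.

Things in the scene. Friction and masses are not known exactly. Their poses are not given: they have to be found in the camera images.
- brush_center (a point): Shoe brush, straight-sided wooden back over black bristles, 160 long x 50 wide x 50 mm high, about 0.16 kg, lying bristles down across the lantern's mouth. The point is its centre, 25 mm above its underside (the wood is the upper 26 mm, the bristles are a block 150 x 44 mm); x along its length, z up. Any clear spot of the shelf will do (it reaches 0.8 m to either side).
- lantern: The lantern: round, upright, 90 mm across, grey collar over a white diffuser, fixed on a black 125 mm square dock that is screwed to the shelf. Origin on its axis at shelf level; z up, x towards one gap of the collar.
- mouth (a point): Centre of the lantern's open mouth, level with the collar's top, 105 mm above the shelf; axes as the lantern. The mouth is 79 mm across inside, 25 mm deep; a flange 5 mm thick at its top narrows it to 67 mm, except at two gaps. Under the flange the cap's lugs can run clockwise from the gaps for about 90 degrees; the other way a stop blocks them.
- gap (a point): Middle of the gap at the mouth's +x, 37 mm from the axis, level with the collar's top; the other gap is opposite, at -x. Each is 34 degrees wide (about 21 mm across); a small round boss on the outside of the collar marks each, and they point to the middles of two opposite sides of the dock.
- cap_grip (a point): The lantern's loose grey cap, upright on the shelf, about 0.12 kg: disc 90 mm across, 6 mm thick, on top a straight grip bar 56 long x 16 wide x 28 mm high. The point is on its axis in the bar, where to grip: 8 mm below the bar's top, 20 mm above the disc's upper face, 39 mm above the foot; x along the bar, z up. Home (disc on the collar) it is 26 mm above the mouth; turned it may ride up 1.5 mm.
- lug (a point): Middle of the cap's lug at +x, under one end of the bar's line, 35 mm from the axis, 35 mm below cap_grip; the other lug is opposite, at -x. Below the disc is a spigot 63 mm across, 13 mm long, chamfered; on it each lug is 16 mm wide, 5 mm high, reaching 37 mm from the axis, its upper face 6.5 mm and its lower 11.5 mm below the disc's underside. The cap fits either way round with 1.8 mm play.
- plate (a joint): Sprung brass contact plate in the lantern's mouth, 56 mm across, its top 4 mm below the collar's top when free. Metres, 0 free, growing as it is pressed down; the cap's spigot presses it to 0.009 when home, with about 6 N.
- catch0 (a joint): The click: two sprung 12 mm steel balls in the collar's wall under the flange; this one at the mouth's -y. The lugs begin to push them back when the cap has been turned about 70 degrees clockwise from the gaps; at 90 degrees they drop into the lugs' grooves (locked). Metres, 0 left alone, growing as it is pushed outward (0.001 to 0.003 as a lug passes).
- catch1 (a joint): The other ball of the click, at the mouth's +y; works as catch0.
- clog: Bystander: blue plastic clog, 240 x 95 x 95 mm, standing on the shelf; origin under the middle of its sole, x towards its toe.
- jar: Bystander: glass jar with closed hinged lid, 90 mm across, 115 mm high; origin at the centre of its underside.
- bowl: Bystander: black key bowl, 148 mm across, 48 mm high; origin at the centre of its underside.
Not all that is in view belongs to the job. What is shaped like the part that bears brush_center but grey is not meant. What is meant by the part that bears cap_grip is not purple, and is the larger of those in its own colour.

How it is judged:
On the way, in this order (a step that is already met when the one before it is completed fails the run):
1. the brush is off the lantern and has been brought down, in the grip, to within 20 mm of the shelf (height (world z) of brush_center below 0.045 m and horizontal distance between brush_center and mouth above 0.08 m and contact force between the fingers and brush above 0.5 N), for 0.05 s.
2. the cap's lugs have gone down through the gaps: cap centred, level and within 3.5 mm of home, not yet turned (z of cap_grip in the frame of mouth below 0.0295 m and horizontal distance between cap_grip and mouth below 0.006 m and angle between cap_grip's own z axis and vertical below 0.12 rad and angle between the x axis of cap_grip and the x axis of mouth, either way round below 0.2 rad), for 0.05 s.
At the end, for the whole second after the job is handed in: The cap sits level in the collar, within 3.5 mm of home and 6 mm of the mouth's centre, its lugs under the flange, turned clockwise 33 to 57 degrees from the gaps, at rest and gripped by the fingers, the click balls not pushed; the brush lies on the shelf beside the lantern, let go and at rest (angle between the x axis of cap_grip and the x axis of mouth, either way round between 0.576 and 0.995 rad and z of cap_grip in the frame of mouth between 0.023 and 0.0295 m and horizontal distance between cap_grip and mouth below 0.006 m and angle between cap_grip's own z axis and vertical below 0.12 rad and contact force between the fingers and cap above 1 N and angular speed of cap below 0.1 rad/s and value of joint plate above 0.005 m and height (world z) of brush_center below 0.04 m and horizontal distance between brush_center and mouth above 0.08 m and linear speed of brush below 0.02 m/s and contact force between the fingers and brush below 0.1 N and value of joint each of catch0, catch1 below 0.0005 m and ((x of lug in the frame of mouth above 0.01 m and y of lug in the frame of mouth below -0.01 m) or (x of lug in the frame of mouth below -0.01 m and y of lug in the frame of mouth above 0.01 m))); the arm keeps its last pose, push and grip.
It fails at once if the cap is turned on to the click (a catch is pushed back) (value of joint any of catch0, catch1 above 0.0005 m).
It fails at once if the clog, jar or bowl is moved by more than 30 mm (distance of any of clog, jar, bowl from where it was at the start of the episode above 0.03 m).
It also fails if it takes over 64 s, if anything falls off the work surface, if the arm or the gripper's body presses on something with over 40 N, if the wrist force passes 120 N, or if a joint passes its speed limit or range.

## Working session

There is one attempt and no reset: what is moved stays moved. The work goes in short steps, Python scripts to look and compute and a tool call to move; the robot and the scene stay as the last step left them, time stands still between calls to the robot, and variables do not carry over. Pictures are saved under pics/ and viewed, about 8 in all and at most 12, crops included, and the job is handed in when it is done.

Besides the shell and the picture viewer there is one more tool, called after ">>>" by a JSON object that holds its "op" and its "data". step_arm: Moves the arm, as the interface text tells. Its arguments: {"type":"object","properties":{"increments":{"type":"array"},"force":{"type":"number"}},"required":["increments"]}

```bash
mkdir -p pics; cat > h.py <<'E'
import numpy as np,cv2
from workcell import monitor,camera,ticket,regions_of
def world(p,rows,cols,z=None):
    """pixels -> world using depth"""
    rows=np.asarray(rows);cols=np.asarray(cols)
    d=p["range_z"][rows,cols] if z is None else z
    x=(cols-p["cx"])/p["fx"];y=(rows-p["cy"])/p["fy"]
    xu,yu=x.copy(),y.copy()
    for _ in range(10):
        s=1+p["k1"]*(xu**2+yu**2);xu=x/s;yu=y/s
    P=np.stack([xu*d,-yu*d,-d,np.ones_like(d)],-1)
    return (P@np.array(p["cam_to_world"]).T)[...,:3]
def cloud(p,m):
    r,c=np.nonzero(m&(p["range_z"]>0));return world(p,r,c)
def save(p,n,crop=None,s=1):
    im=p["color"][:,:,::-1]
    if crop:im=im[crop[0]:crop[1],crop[2]:crop[3]]
    cv2.imwrite("pics/"+n,cv2.resize(im,None,fx=s,fy=s,interpolation=cv2.INTER_CUBIC))
E
python3 - <<'E'
from h import *
np.set_printoptions(precision=3,suppress=True)
o=monitor.get_obs();print(o)
ims=[]
for n in("scene","top"):
    p=camera(n);save(p,n+"0.png",s=1.5)
    print(n,np.array(p["cam_to_world"]),p["fx"],p["k1"])
    for q in("brush_center","lantern","cap_grip","clog","jar","bowl"):
        for r in regions_of(p,q):
            c=cloud(p,r["region"])
            if len(c):print(n,q,round(r["p"],2),np.round(r["centre"]),len(c),"med",np.median(c,0),"lo",np.percentile(c,2,0),"hi",np.percentile(c,98,0))
E
```

```text
{'clock': 0.0, 'joint_pos': array([ 1.244,  0.333, -0.065,  1.461,  0.022,  1.35 , -0.088]), 'joint_velocities': array([-0.   , -0.002,  0.001, -0.001, -0.   , -0.   , -0.002]), 'tau': array([  0.   , -62.543,   0.05 , -39.161,   0.016,   0.01 ,  -0.   ]), 'position': array([ 0.187, -0.596,  0.231]), 'ee_rot': array([-0.699, -0.107,  0.699, -0.107]), 'ft_force': array([0.78 , 0.363, 0.578]), 'torque': array([-0.031,  0.034,  0.02 ]), 'grip_width': 1.0021901811571337}
scene [[-0.67  -0.548  0.501  1.038]
 [ 0.743 -0.491  0.456  0.448]
 [-0.004  0.677  0.736  0.845]
 [ 0.     0.     0.     1.   ]] 432.65499691991124 -0.04578275630549261
scene brush_center 0.96 [158. 227.] 1793 med [ 0.551 -0.109  0.152] lo [ 0.491 -0.177  0.107] hi [ 0.605 -0.047  0.157]
scene brush_center 0.86 [167. 300.] 1292 med [ 0.353 -0.037  0.047] lo [ 0.285 -0.093  0.006] hi [0.413 0.016 0.053]
scene brush_center 0.66 [198. 226.] 1925 med [ 0.576 -0.096  0.024] lo [ 0.481 -0.168  0.004] hi [ 0.623 -0.05   0.105]
scene lantern 0.79 [198. 228.] 1947 med [ 0.576 -0.096  0.024] lo [ 0.48  -0.167  0.002] hi [ 0.623 
[... 1097 characters left out ...]
.041  0.048] lo [ 0.273 -0.099 -0.   ] hi [0.401 0.015 0.052]
top lantern 0.96 [188. 303.] 904 med [ 0.551 -0.116  0.012] lo [ 0.474 -0.194  0.007] hi [ 0.618 -0.051  0.106]
top cap_grip 0.78 [165. 227.] 403 med [0.64  0.104 0.013] lo [ 0.611  0.076 -0.002] hi [0.67  0.134 0.036]
top cap_grip 0.62 [207. 217.] 721 med [0.51  0.127 0.018] lo [0.471 0.089 0.013] hi [0.548 0.168 0.047]
top clog 0.94 [120. 362.] 2685 med [ 0.758 -0.275  0.063] lo [ 0.648 -0.325  0.001] hi [ 0.868 -0.222  0.092]
top jar 0.82 [126. 262.] 975 med [ 0.73  -0.002  0.109] lo [ 0.696 -0.042  0.015] hi [0.78  0.037 0.116]
top bowl 0.76 [116. 169.] 1925 med [0.775 0.284 0.014] lo [0.702 0.213 0.001] hi [0.833 0.342 0.048]
```

View pics/scene0.png

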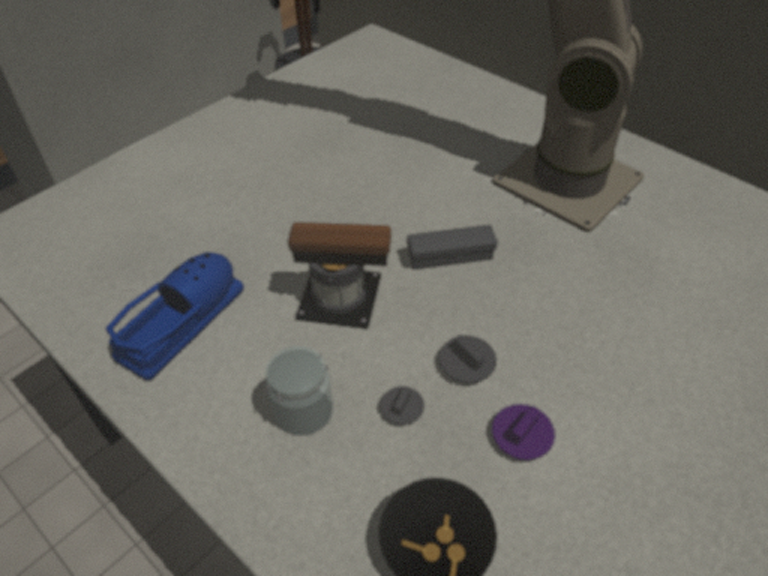

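View pics/top0.png

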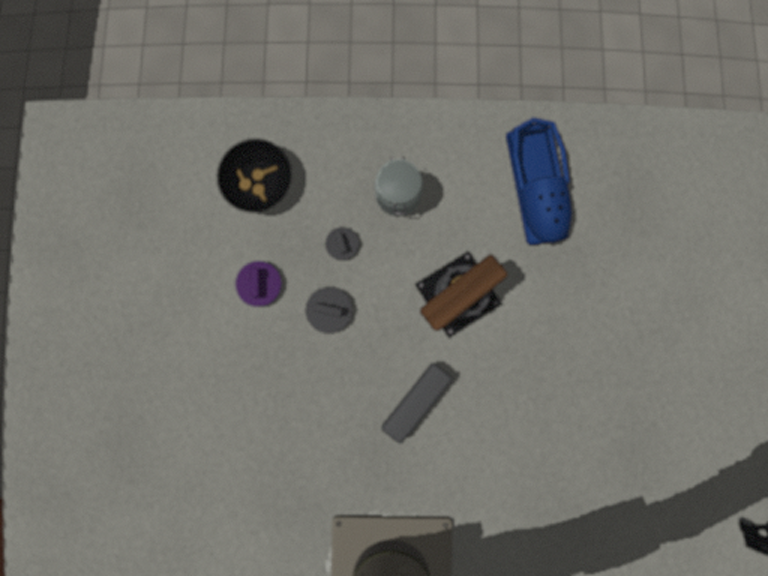

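Brown brush at about top px (197,312) lies across the lantern; the grey block at top (273,275) is its look-alike. There are three caps in the top view: large grey (207,217), small grey (165,227) and purple (~190,173). The large grey one fits, being not purple and the larger of the grey pair. Next I'll measure it and confirm in a crop.

```bash
cat >> h.py <<'E'
def rect(c,zlo,zhi):
    q=c[(c[:,2]>zlo)&(c[:,2]<zhi)]
    (cx,cy),(w,h),a=cv2.minAreaRect((q[:,:2]*1000).astype(np.float32))
    if w<h:w,h,a=h,w,a+90
    # trimmed centre along PCA axes
    m=q[:,:2].mean(0);_,_,v=np.linalg.svd(q[:,:2]-m,full_matrices=False)
    t=(q[:,:2]-m)@v.T;lo,hi=np.percentile(t,1,0),np.percentile(t,99,0)
    return dict(n=len(q),ctr=np.round([cx,cy],1),wh=np.round([w,h],1),ang=round(a%180,1),pctr=np.round((m+((lo+hi)/2)@v)*1000,1),pwh=np.round((hi-lo)*1000,1),pang=round(np.degrees(np.arctan2(v[0,1],v[0,0]))%180,1),z=round(float(np.median(q[:,2])),4))
def patch(p,x,y,r):
    rr,cc=np.mgrid[0:384,0:512];w=world(p,rr.ravel(),cc.ravel());ok=(p["range_z"].ravel()>0)&(np.hypot(w[:,0]-x,w[:,1]-y)<r)
    return w[ok],np.c_[rr.ravel(),cc.ravel()][ok]
E
python3 - <<'E'
from h import *
P={}
for n in("scene","top"):
    p=P[n]=camera(n)
    c,_=patch(p,.54,-.114,.12);print(n,"brush",rect(c,.148,.165))
    c,_=patch(p,.51,.127,.055)
    print(n,"table",np.median(patch(p,.5,.4,.03)[0][:,2]))
    print(n,"bar",rect(c,.04,.06)); print(n,"disc",rect(c,.008,.026))
    c,_=patch(p,.545,-.115,.1);print(n,"dock",rect(c,.005,.025)); print(n,"collar",rect(c,.095,.112))
    for q in("mouth","gap","cap_grip","lug","brush_center"):
        for r in regions_of(p,q): print(n,q,round(r["p"],2),np.round(r["centre"],1))
a=cv2.resize(P["top"]["color"][150:240,195:345],None,fx=5,fy=5,interpolation=2)
b=cv2.resize(P["scene"]["color"][130:270,180:350],None,fx=4,fy=4,interpolation=2)[:, :750]
im=np.zeros((a.shape[0]+0,750,3),np.uint8);im[:]=a
cv2.imwrite("pics/c1.png",im[:,:,::-1]);cv2.imwrite("pics/c2.png",b[:,:,::-1])
E
```

```text
scene brush {'n': 1033, 'ctr': array([ 544.4, -115.7]), 'wh': array([159.4,  51.4]), 'ang': 128.3, 'pctr': array([ 544. , -115.2]), 'pwh': array([154.4,  48. ]), 'pang': np.float64(128.6), 'z': 0.1545}
scene table -3.404059178824248e-05
scene bar {'n': 154, 'ctr': array([515.1, 127.4]), 'wh': array([55.6, 17.6]), 'ang': 80.0, 'pctr': array([515.2, 127.6]), 'pwh': array([54.6, 16.4]), 'pang': np.float64(78.7), 'z': 0.0461}
scene disc {'n': 736, 'ctr': array([515.5, 128.4]), 'wh': array([89.3, 88.3]), 'ang': 136.6, 'pctr': array([515.9, 128.6]), 'pwh': array([85.2, 83.3]), 'pang': np.float64(145.8), 'z': 0.0187}
scene dock {'n': 940, 'ctr': array([ 549.1, -124.2]), 'wh': array([129.8, 125.6]), 'ang': 33.0, 'pctr': array([ 559.1, -107.9]), 'pwh': array([153.4, 122.9]), 'pang': np.float64(151.1), 'z': 0.012}
scene collar {'n': 368, 'ctr': array([567.1, -96.4]), 'wh': array([148.7,  34.8]), 'ang': 132.5, 'pctr': array([567.9, -97.3]), 'pwh': array([133.4,  31.3]), 'pang': np.float64(131.0), 'z': 0.1044}
scene mouth 0.98 [195.4 225.1]
scene gap 0.92 [197.2 228. ]
scene cap_grip 0.71 [269.6
[... 846 characters left out ...]
p dock {'n': 685, 'ctr': array([ 561.7, -112.3]), 'wh': array([166.7, 125.4]), 'ang': 32.9, 'pctr': array([ 544.4, -123. ]), 'pwh': array([132.9, 132. ]), 'pang': np.float64(40.3), 'z': 0.0105}
top collar {'n': 208, 'ctr': array([ 544.6, -122.8]), 'wh': array([96.6, 71.2]), 'ang': 39.9, 'pctr': array([ 544.4, -122.8]), 'pwh': array([92.7, 67.1]), 'pang': np.float64(39.9), 'z': 0.1033}
top mouth 0.98 [190.6 302.1]
top cap_grip 0.98 [207.  217.6]
top cap_grip 0.78 [189.9 169.8]
top cap_grip 0.7 [163.6 225.9]
top lug 0.97 [190.1 170.6]
top lug 0.88 [207.7 218.9]
top lug 0.63 [159.4 225.8]
top brush_center 0.84 [196.1 310.2]
top brush_center 0.83 [269.3 278.1]
top brush_center 0.37 [120.  358.6]
```

View pics/c1.png

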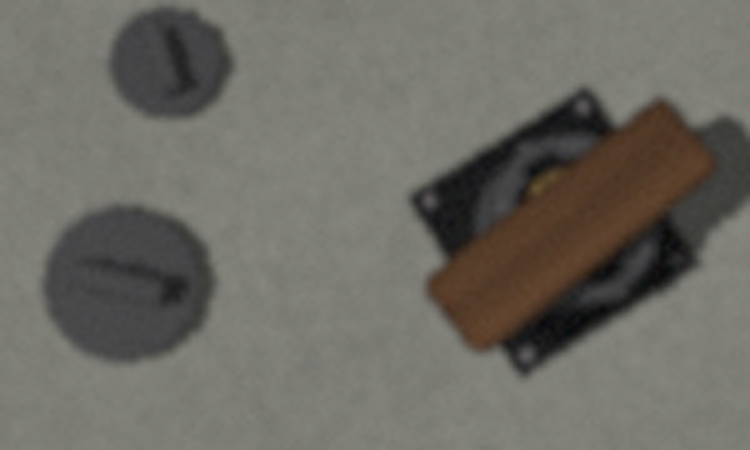

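The crop shows the large grey cap (crop 130,285) with its bar, the smaller grey one at (170,62), and the brown brush across the mouth. This confirms the targets. The two cameras disagree by about 6 mm in x, so I'll use the arm itself as the reference.

```bash
python3 - <<'E'
from h import *
from scipy.spatial.transform import Rotation as R
print(np.round(R.from_quat(monitor.get_obs()["ee_rot"]).as_matrix(),3))
y=R.from_quat(monitor.get_obs()["ee_rot"]).as_matrix()[:,1];print(np.degrees(np.arctan2(y[1],y[0])))
E
```

```text
[[ 0.     0.299 -0.954]
 [-0.    -0.954 -0.299]
 [-1.     0.    -0.   ]]
-72.59848046535312
```

>>> {"op": "step_arm", "data": {"increments": [[0.085,0.022,0.03,0.0025,0.121],[0.085,0.022,0.03,0.0025,0.121],[0.085,0.022,0.03,0.0025,0.121],[0.085,0.022,0.03,0.0025,0.121],[0.085,0.022,0.03,0.0025,0.121],[0.085,0.022,0.03,0.0025,0.121],[0.085,0.022,0.03,0.0025,0.121],[0.085,0.022,0.03,0,0.121]], "force": 40}}

```text
clock: 1.97
position: [0.3639, -0.355, 0.2496]
ee_rot: [-0.568, -0.421, 0.568, -0.422]
ft_force: [0.2, -1.5, -0.1]
grip_width: 0.988
```

>>> {"op": "step_arm", "data": {"increments": [[0.085,0.022,0.03,0,0.121],[0.085,0.022,0.03,0,0.121],[0.085,0.022,0.03,0,0.121],[0.085,0.022,0.03,0,0.121],[0.085,0.022,0.03,0,0.121],[0.085,0.022,0.03,0,0.121],[0.085,0.022,0.03,0,0.121],[0.085,0.022,0.03,0,0.121],[0.085,0,0,0,0],[0.085,0,0,0,0]]}}

```text
clock: 2.8
position: [0.5398, -0.1139, 0.2488]
ee_rot: [0.307, 0.637, -0.306, 0.637]
ft_force: [-0.6, -0.5, -0.3]
grip_width: 0.997
```

```bash
cat >> h.py <<'E'
from scipy.spatial.transform import Rotation as R
def st():
    o=monitor.get_obs();y=R.from_quat(o["ee_rot"]).as_matrix()[:,1]
    print("t",round(o["clock"],2),"pos",np.round(o["position"],4),"jaw",round(np.degrees(np.arctan2(y[1],y[0])),2),"F",np.round(o["ft_force"],1),"M",np.round(o["torque"],2),"w",round(o["grip_width"]*85.4,1),"q",np.round(o["joint_pos"],2))
E
python3 -c "
from h import *;st()"
```

```text
t 2.8 pos [ 0.5398 -0.1139  0.2488] jaw 38.59 F [-0.6 -0.5 -0.3] M [-0.03  0.01  0.05] w 85.1 q [ 0.69  0.22 -0.65  1.6   0.13  1.36  0.7 ]
```

>>> {"op": "step_arm", "data": {"increments": [[0.085,0,0,-0.025,0],[0.085,0,0,-0.025,0],[0.085,0,0,-0.025,0],[0.085,0,0,-0.025,0],[0.085,0,0,-0.018,0],[0.085,0,0,-0.009,0],[0.085,0,0,0,0]]}}

```text
clock: 3.38
position: [0.5375, -0.1174, 0.1201]
ee_rot: [0.308, 0.637, -0.309, 0.635]
ft_force: [0.3, -1.1, 0.8]
grip_width: 0.991
```

>>> {"op": "step_arm", "data": {"increments": [[0.04,0,0,0,0],[0.04,0,0,0,0],[0.04,0,0,0,0],[0.04,0,0,0,0],[0.04,0,0,0,0],[0.04,0,0,0,0],[0.04,0,0,0,0],[0.04,0,0,0,0]], "force": 40}}

```text
clock: 4.05
position: [0.54, -0.1167, 0.1234]
ee_rot: [0.308, 0.635, -0.308, 0.637]
ft_force: [-1.0, -0.7, 7.0]
grip_width: 0.579
```

```bash
python3 -c "
from h import *;st()
for n in ('scene','top'):
    p=camera(n);save(p,n+'_b.png',(90,270,150,400),3)
"
```

```text
t 4.05 pos [ 0.54   -0.1167  0.1234] jaw 38.32 F [-1.  -0.7  7. ] M [-0.01  0.2  -0.06] w 49.5 q [ 0.67  0.33 -0.63  1.76  0.21  1.12  0.64]
```

View pics/scene_b.png

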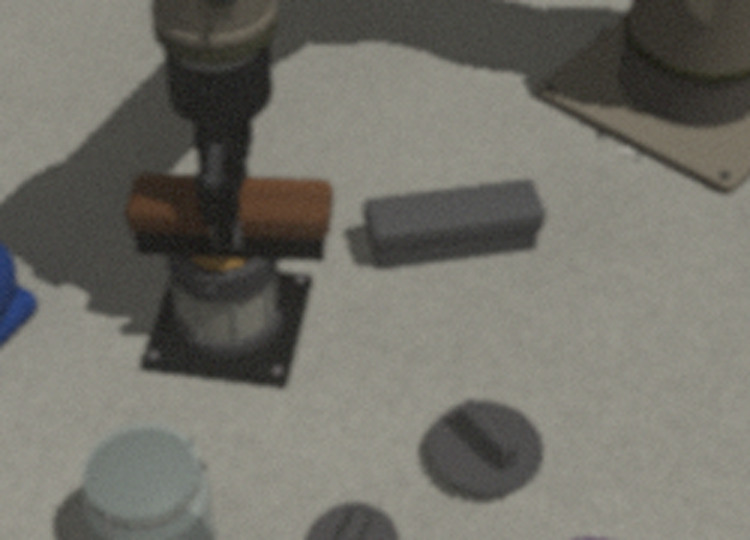

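The picture (viewed 4) shows the fingers closed on the middle of the brush's wood, at a width of 49.5 mm. Lifting now.

>>> {"op": "step_arm", "data": {"increments": [[0.04,0,0,0.01,0],[0.04,0,0,0.02,0],[0.04,0,0,0.02,0],[0.04,-0.01,-0.02,0,0],[0.04,-0.01,-0.025,0,0],[0.04,-0.01,-0.03,0,0],[0.04,-0.01,-0.03,0,0],[0.04,-0.01,-0.03,0,0],[0.04,-0.01,-0.03,0,0],[0.04,-0.01,-0.025,0,0],[0.04,-0.01,-0.02,0,0],[0.04,0,0,0,0]]}}

```text
clock: 5.15
position: [0.4559, -0.3317, 0.1722]
ee_rot: [0.31, 0.635, -0.311, 0.635]
ft_force: [-0.9, -0.4, -1.4]
grip_width: 0.582
```

>>> {"op": "step_arm", "data": {"increments": [[0.04,0,0,-0.02,0],[0.04,0,0,-0.025,0],[0.04,0,0,-0.025,0],[0.04,0,0,-0.025,0],[0.04,0,0,-0.02,0],[0.04,0,0,-0.015,0],[0.04,0,0,-0.01,0],[0.04,0,0,0,0],[0.04,0,0,0,0]]}}

```text
clock: 5.9
position: [0.4593, -0.3263, 0.0324]
ee_rot: [0.308, 0.636, -0.308, 0.636]
ft_force: [-0.1, -0.1, -1.3]
grip_width: 0.578
```

```bash
python3 -c "
from h import *;st()
p=camera('scene');c,_=patch(p,.46,-.32,.12);print(rect(c,.03,.075))
"
```

```text
t 5.9 pos [ 0.4593 -0.3263  0.0324] jaw 38.34 F [-0.1 -0.1 -1.3] M [ 0.02  0.02 -0.01] w 49.4 q [ 0.94  0.44 -0.48  1.81  0.24  0.95  1.02]
{'n': 907, 'ctr': array([ 464.1, -323.5]), 'wh': array([158.1,  72.2]), 'ang': 136.9, 'pctr': array([ 465.2, -321.6]), 'pwh': array([153.2,  63.8]), 'pang': np.float64(129.4), 'z': 0.0612}
```

>>> {"op": "step_arm", "data": {"increments": [[0.04,0,0,-0.006,0],[0.04,0,0,-0.004,0],[0.04,0,0,-0.002,0],[0.04,0,0,0,0],[0.04,0,0,0,0]]}}

```text
clock: 6.37
position: [0.459, -0.3264, 0.0198]
ee_rot: [0.308, 0.636, -0.308, 0.636]
ft_force: [-0.7, -0.1, -1.6]
grip_width: 0.578
```

>>> {"op": "step_arm", "data": {"increments": [[0.04,0,0,-0.0015,0],[0.04,0,0,-0.0015,0],[0.04,0,0,0,0]]}}

```text
clock: 6.62
position: [0.4592, -0.3265, 0.0184]
ee_rot: [0.308, 0.636, -0.308, 0.637]
ft_force: [-7.4, 3.9, 17.2]
grip_width: 0.582
```

>>> {"op": "step_arm", "data": {"increments": [[0.085,0,0,0,0],[0.085,0,0,0,0],[0.085,0,0,0,0],[0.085,0,0,0,0],[0.085,0,0,0.01,0],[0.085,0,0,0.03,0],[0.085,0,0,0.035,0],[0.085,0,0,0.035,0],[0.085,0,0,0.035,0],[0.085,0,0,0.035,0],[0.085,0,0,0,0]]}}

```text
clock: 7.53
position: [0.4619, -0.3277, 0.2049]
ee_rot: [0.307, 0.633, -0.309, 0.64]
ft_force: [0.9, -1.0, 0.3]
grip_width: 0.994
```

```bash
python3 - <<'E'
from h import *
st()
ims=[]
for n in("scene","top"):
    p=camera(n)
    c,_=patch(p,.46,-.32,.12);print(n,"brush",rect(c,.04,.058))
    c,_=patch(p,.54,-.115,.1);print(n,"dock",rect(c,.005,.022));print(n,"collar",rect(c,.098,.111))
    q=c[(c[:,2]>.098)&(c[:,2]<.111)][:,:2]
    a=np.linalg.lstsq(np.c_[2*q,np.ones(len(q))],(q**2).sum(1),rcond=None)[0];print("circ mean",a[:2])
    e=cv2.fitEllipse(cv2.convexHull((q*1000).astype(np.float32)));print("hull ell",np.round(e[0],1),np.round(e[1],1))
    pl=c[(c[:,2]<.1)&(c[:,2]>.08)];pl=pl[np.hypot(*(pl[:,:2]-np.array(e[0])/1000).T)<.026];print("plate z",np.median(pl[:,2]) if len(pl) else None)
    for qn in("mouth","gap","catch0","catch1","plate"):
        for r in regions_of(p,qn):
            rr=np.round(r["centre"]).astype(int);print(n,qn,round(r["p"],2),np.round(r["centre"],1),np.round(world(p,rr[0],rr[1]),4))
    if n=="top":ims.append(cv2.resize(p["color"][150:230,260:345],None,fx=6.5,fy=6.5,interpolation=2)[:520,:400+150])
    else:ims.append(cv2.resize(p["color"][160:225,190:260],None,fx=8,fy=8,interpolation=2)[:520])
cv2.imwrite("pics/l.png",cv2.resize(np.hstack([np.pad(i,((0,520-i.shape[0]),(0,0),(0,0))) for i in ims]),(800,375))[:,:,::-1])
E
```

```text
t 7.53 pos [ 0.4619 -0.3277  0.2049] jaw 38.35 F [ 0.9 -1.   0.3] M [-0.02 -0.05 -0.  ] w 84.9 q [ 0.98  0.25 -0.52  1.64  0.13  1.27  1.11]
scene brush {'n': 707, 'ctr': array([ 462.8, -324.6]), 'wh': array([156.5,  54. ]), 'ang': 129.7, 'pctr': array([ 462.4, -325.2]), 'pwh': array([153.1,  50.5]), 'pang': np.float64(128.9), 'z': 0.0492}
scene dock {'n': 883, 'ctr': array([ 545.5, -115.8]), 'wh': array([154.6, 127.1]), 'ang': 123.8, 'pctr': array([ 558. , -109.3]), 'pwh': array([155.2, 126.4]), 'pang': np.float64(151.2), 'z': 0.0116}
scene collar {'n': 741, 'ctr': array([ 549. , -124.2]), 'wh': array([92.9, 88.8]), 'ang': 51.1, 'pctr': array([ 550.2, -123.5]), 'pwh': array([87.7, 84.7]), 'pang': np.float64(63.2), 'z': 0.1025}
circ mean [ 0.55032148 -0.12269952]
hull ell [ 549. -124.] [91.2 93.9]
plate z 0.0993868241211266
scene mouth 0.79 [191.3 223.9] [ 0.5764 -0.0961  0.0714]
scene gap 0.84 [193.5 223.3] [ 0.5799 -0.0969  0.0629]
scene plate 0.76 [167.4 219.4] [ 0.546  -0.1416  0.1009]
top brush {'n': 735, 'ctr': array([ 452.5, -319.7]), 'wh': array([143.6,  51.6]), 'ang': 127.7, 'pctr': array([ 446.8, -312.7]), 'pwh': array([122.7,  50. ]), 'pang': np.float64(126.0), 'z': 0.0481}
top dock {'n': 827, 'ctr': array([ 544.3, -123.3]), 'wh': array([125.6, 125.4]), 'ang': 32.9, 'pctr': array([ 544.4, -123.3]), 'pwh': array([126.5, 127.4]), 'pang': np.float64(28.8), 'z': 0.0104}
top collar {'n': 658, 'ctr': array([ 544.7, -122.9]), 'wh': array([89.1, 88.5]), 'ang': 89.9, 'pctr': array([ 544.1, -123.2]), 'pwh': array([86. , 85.5]), 'pang': np.float64(121.6), 'z': 0.102}
circ mean [ 0.54424778 -0.12331194]
hull ell [ 544.2 -123.5] [89.5 90.5]
plate z 0.09860112338466309
top mouth 0.94 [199.6 307.2] [ 0.5274 -0.1166  0.0978]
top mouth 0.29 [195.5 308.4] [ 0.5377 -0.1185  0.1037]
top gap 0.69 [195.5 307.3] [ 0.5379 -0.1161  0.1011]
top plate 0.78 [194.7 308.3] [ 0.5407 -0.119   0.0996]
```

View pics/l.png

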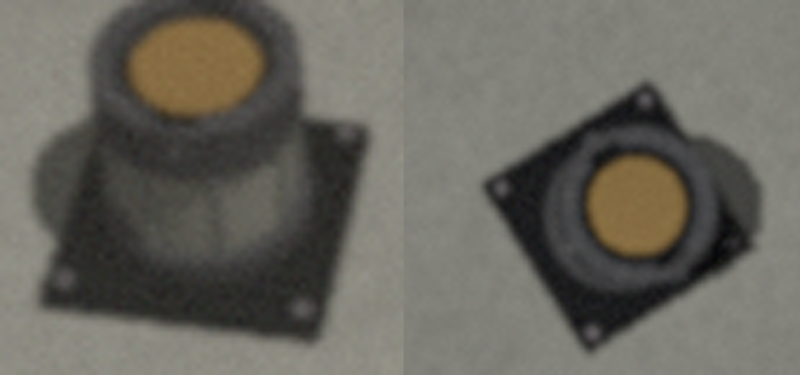

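The picture (viewed 5) shows the mouth clear and the brass plate in view. In the top crop there are dark spots on the ring at upper left (590,150) and lower right. I'll check the gap direction by sampling the ring and its bosses over several frames.

```bash
cat >> h.py <<'E'
def proj(p,W):
    T=np.linalg.inv(np.array(p["cam_to_world"]));C=np.c_[W,np.ones(len(W))]@T.T
    x=C[:,0]/-C[:,2];y=-C[:,1]/-C[:,2];s=1+p["k1"]*(x*x+y*y)
    return np.c_[p["cy"]+p["fy"]*y*s,p["cx"]+p["fx"]*x*s]
E
python3 - <<'E'
from h import *
np.set_printoptions(linewidth=200,suppress=True)
for n,c in(("top",(.5444,-.1233)),("scene",(.5495,-.124))):
    A=0;D=[]
    for _ in range(5):
        p=camera(n);A=A+p["color"].astype(np.float32).mean(2)/5;D.append(p["range_z"])
    A=cv2.resize(A,None,fx=1,fy=1)
    th=np.radians(np.arange(3,363,10))
    def samp(I,r,z):
        uv=proj(p,np.c_[c[0]+r*np.cos(th),c[1]+r*np.sin(th),np.full(len(th),z)]).astype(np.float32)
        return cv2.remap(I,uv[None,:,1],uv[None,:,0],cv2.INTER_LINEAR)[0]
    v=np.mean([samp(A,r,.105) for r in(.034,.0355,.037)],0);print(n,"inner ring",np.round(v).astype(int))
    # image-side estimate of 2-fold phase
    F=(v*np.exp(-2j*th)).sum();print(" dark axis",np.degrees(np.angle(-F))/2*-1%180 if 0 else np.degrees(np.angle(np.conj(-F)))/2%180, abs(F)/abs(v-v.mean()).sum())
    print(n,"mid ring",np.round(np.mean([samp(A,r,.105) for r in(.040,.042)],0)).astype(int))
    m=np.median(D,0)
    p2=dict(p);p2["range_z"]=m
    print(n,"depth mm",np.round(1000*samp(m,.0355,.105)).astype(int)- int(1000*samp(m,.042,.105).mean()))
print("deg",np.arange(3,363,10))
E
```

```text
top inner ring [59 56 33 30 29 52 56 57 61 60 59 60 62 62 63 60 65 64 63 58 39 41 48 64 67 67 67 67 67 66 65 63 65 63 60 60]
 dark axis 31.26637885213915 0.6414800176235502
top mid ring [73 70 60 61 61 68 71 71 77 72 71 72 74 69 71 69 74 70 71 67 67 64 62 66 69 67 70 69 69 72 72 70 71 70 70 70]
top depth mm [ 3  4 28 28 27  5  2  6  1  1  0  0  6  0 -2 -3 -1  0  2 -1 22 24 23 -1  0  1  1  1  2  1  3  3  3  3  2  5]
scene inner ring [70 67 54 55 58 71 77 78 73 70 70 66 64 65 66 65 63 64 65 60 52 53 57 67 68 69 69 68 71 71 71 71 71 70 71 71]
 dark axis 18.364847002614034 0.504473804012766
scene mid ring [70 68 64 62 65 69 72 73 76 73 73 74 75 79 79 76 77 81 78 76 69 70 74 82 83 81 83 82 83 84 84 86 88 79 75 70]
scene depth mm [-18 -20  10  13  10 -22 -21 -20 -17 -12  -8  -8  -3   1   5   9  13  17  21  23  31  33  32  25  24  21  19  17  13   9   4   1  -4  -8 -12 -15]
deg [  3  13  23  33  43  53  63  73  83  93 103 113 123 133 143 153 163 173 183 193 203 213 223 233 243 253 263 273 283 293 303 313 323 333 343 353]
```

Gap axis is 33°/213° (both cameras agree, and depth shows 25 mm openings). Lantern minus cap is about (34.5, −251.5) mm in both cameras. Moving to the cap.

>>> {"op": "step_arm", "data": {"increments": [[0.085,0.004,0.035,0,-0.073],[0.085,0.004,0.038,0,-0.073],[0.085,0.004,0.038,0,-0.073],[0.085,0.004,0.038,0,-0.073],[0.085,0.004,0.038,0,-0.073],[0.085,0.004,0.038,0,-0.073],[0.085,0.004,0.038,0,-0.073],[0.085,0.004,0.038,0,-0.073],[0.085,0.004,0.038,0,-0.073],[0.085,0.004,0.038,0,-0.073],[0.085,0.0045,0.0385,0,-0.073],[0.085,0.006,0.04,0,-0.07]]}}

```text
clock: 9.63
position: [0.5094, 0.1306, 0.1972]
ee_rot: [0.549, 0.445, -0.549, 0.446]
ft_force: [1.3, -0.3, -0.7]
grip_width: 0.993
```

>>> {"op": "step_arm", "data": {"increments": [[0.085,0,0,0,0],[0.085,0,0,0,0]]}}

```text
clock: 9.8
position: [0.5091, 0.1321, 0.1969]
ee_rot: [0.547, 0.448, -0.547, 0.448]
ft_force: [1.2, -1.8, 0.6]
grip_width: 0.995
```

```bash
python3 -c "
from h import *;st()"
```

```text
t 9.8 pos [0.5091 0.1321 0.1969] jaw -11.4 F [ 1.2 -1.8  0.6] M [-0.04 -0.    0.  ] w 85.0 q [ 0.37  0.22 -0.79  1.74  0.16  1.25 -0.66]
```

>>> {"op": "step_arm", "data": {"increments": [[0.085,0.003,-0.004,-0.03,-0.005],[0.085,0,0,-0.035,0],[0.085,0,0,-0.035,0],[0.085,0,0,-0.03,0],[0.085,0,0,-0.022,0],[0.085,0,0,-0.01,0],[0.085,0,0,0,0],[0.085,0,0,0,0]]}}

```text
clock: 10.47
position: [0.513, 0.1245, 0.0355]
ee_rot: [0.55, 0.445, -0.549, 0.445]
ft_force: [-0.1, 0.5, 0.5]
grip_width: 0.996
```

```bash
python3 -c "
from h import *;st()"
```

```text
t 10.47 pos [0.513  0.1245 0.0355] jaw -12.01 F [-0.1  0.5  0.5] M [ 0.03  0.04 -0.06] w 85.1 q [ 0.29  0.42 -0.72  1.89  0.34  0.96 -0.79]
```

>>> {"op": "step_arm", "data": {"increments": [[0.085,0,0.003,-0.008,0],[0.085,0,0,-0.004,0],[0.085,0,0,0,0],[0.085,0,0,0,0]]}}

```text
clock: 10.8
position: [0.5127, 0.1281, 0.0232]
ee_rot: [0.55, 0.445, -0.549, 0.445]
ft_force: [0.3, -0.2, 0.3]
grip_width: 0.993
```

```bash
python3 -c "
from h import *;st()
camera('top');st();camera('top');st()"
```

```text
t 10.8 pos [0.5127 0.1281 0.0232] jaw -11.96 F [ 0.3 -0.2  0.3] M [0.07 0.01 0.01] w 84.8 q [ 0.28  0.44 -0.71  1.89  0.36  0.94 -0.81]
t 10.85 pos [0.5127 0.1281 0.0232] jaw -11.97 F [-0.6  0.8 -0.3] M [-0.02 -0.01  0.01] w 85.1 q [ 0.28  0.44 -0.71  1.89  0.36  0.94 -0.81]
t 10.9 pos [0.5127 0.1282 0.0232] jaw -11.97 F [-0.4  0.1 -0.3] M [ 0.03 -0.04 -0.01] w 84.8 q [ 0.28  0.44 -0.71  1.89  0.36  0.94 -0.81]
```

>>> {"op": "step_arm", "data": {"increments": [[0.01,0,0,0,0],[0.01,0,0,0,0],[0.01,0,0,0,0],[0.01,0,0,0,0],[0.01,0,0,0,0],[0.01,0,0,0,0],[0.01,0,0,0,0],[0.01,0,0,0,0],[0.01,0,0,0,0],[0.01,0,0,0,0]], "force": 60}}

```text
clock: 11.73
position: [0.5127, 0.1282, 0.023]
ee_rot: [0.55, 0.445, -0.549, 0.445]
ft_force: [-0.0, -0.3, 3.7]
grip_width: 0.175
```

```bash
python3 -c "
from h import *;st()
for n in ('scene','top'):
    p=camera(n);c,_=patch(p,.5125,.128,.055);print(n,rect(c,.008,.026))
    if n=='scene': save(p,'cg.png',(180,290,250,390),5)
"
```

```text
t 11.73 pos [0.5127 0.1282 0.023 ] jaw -11.98 F [-0.  -0.3  3.7] M [-0.03  0.02  0.06] w 15.0 q [ 0.28  0.44 -0.71  1.89  0.36  0.93 -0.81]
scene {'n': 592, 'ctr': array([518.3, 129.3]), 'wh': array([90.1, 82. ]), 'ang': 124.3, 'pctr': array([520.8, 133.7]), 'pwh': array([86.3, 69.7]), 'pang': np.float64(135.8), 'z': 0.0187}
top {'n': 37, 'ctr': array([529.3,  92.3]), 'wh': array([48.6,  8.3]), 'ang': 28.6, 'pctr': array([528.9,  92.3]), 'pwh': array([46.4,  8. ]), 'pang': np.float64(28.4), 'z': 0.0171}
```

View pics/cg.png

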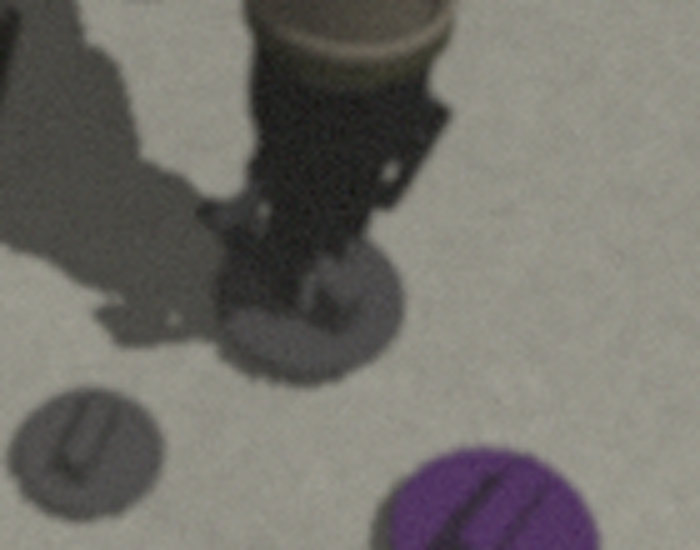

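Viewed 6: the fingers hold the bar of the large grey cap squarely, at a width of 15 mm. Lifting and carrying it over the lantern.

>>> {"op": "step_arm", "data": {"increments": [[0.01,0,0,0.01,0],[0.01,0,0,0.025,0],[0.01,0,0,0.03,0],[0.01,0,0,0.03,0],[0.01,0,0,0.03,0],[0.01,0,0,0.02,0],[0.01,0,0,0,0]]}}

```text
clock: 12.42
position: [0.5142, 0.129, 0.1725]
ee_rot: [0.551, 0.444, -0.548, 0.446]
ft_force: [0.4, 1.3, -0.7]
grip_width: 0.175
```

>>> {"op": "step_arm", "data": {"increments": [[0.01,0.003,-0.02,0,-0.07],[0.01,0.003,-0.023,0,-0.07],[0.01,0.003,-0.023,0,-0.072],[0.01,0.003,-0.023,0,-0.072],[0.01,0.003,-0.023,0,-0.072],[0.01,0.003,-0.023,0,-0.072],[0.01,0.003,-0.023,0,-0.072],[0.01,0.003,-0.023,0,-0.072],[0.01,0.003,-0.023,0,-0.072],[0.01,0.003,-0.023,0,-0.072],[0.01,0.003,-0.022,0,-0.07],[0.01,0,0,0,0]]}}

```text
clock: 13.42
position: [0.5449, -0.1274, 0.167]
ee_rot: [-0.679, -0.196, 0.68, -0.197]
ft_force: [-0.3, -1.8, -1.9]
grip_width: 0.175
```

>>> {"op": "step_arm", "data": {"increments": [[0.01,0,0,0,0],[0.01,0,0,0,0]]}}

```text
clock: 13.58
position: [0.5452, -0.1207, 0.1674]
ee_rot: [-0.678, -0.201, 0.678, -0.2]
ft_force: [0.6, 0.5, -1.1]
grip_width: 0.177
```

```bash
python3 -c "
from h import *;st()"
```

```text
t 13.58 pos [ 0.5452 -0.1207  0.1674] jaw -57.02 F [ 0.6  0.5 -1.1] M [ 0.02  0.02 -0.03] w 15.1 q [ 0.59  0.28 -0.53  1.7   0.15  1.2  -0.97]
```

>>> {"op": "step_arm", "data": {"increments": [[0.01,0.002,-0.0025,-0.01,0],[0.01,0,0,-0.008,0],[0.01,0,0,0,0],[0.01,0,0,0,0],[0.01,0,0,0,0]]}}

```text
clock: 14.0
position: [0.5474, -0.123, 0.1497]
ee_rot: [-0.678, -0.201, 0.678, -0.201]
ft_force: [0.2, -0.0, -0.6]
grip_width: 0.169
```

```bash
python3 - <<'E'
from h import *
st()
from scipy.optimize import least_squares
for n,c in(("scene",(.5525,-.1235)),("top",(.5445,-.1235))):
    D=[]
    for _ in range(4):
        p=camera(n);D.append(p["range_z"])
    p["range_z"]=np.median(D,0)
    w,_=patch(p,c[0],c[1],.06)
    q=w[(w[:,2]>.136)&(w[:,2]<.152)]
    print(n,len(q),"z",np.median(q[:,2]) if len(q) else 0,np.ptp(q,0) if len(q) else 0)
    if len(q)<20: continue
    # outer-edge circle (R=45): farthest points per angular bin
    m=np.array(c)
    for _ in range(5):
        d=q[:,:2]-m;a=np.arctan2(d[:,1],d[:,0]);r=np.hypot(*d.T);b=(a*36/np.pi/2).astype(int)
        e=np.array([q[np.nonzero(b==k)[0][np.argmax(r[b==k])],:2] for k in np.unique(b) if r[b==k].max()>.04])
        s=least_squares(lambda u:np.hypot(e[:,0]-u[0],e[:,1]-u[1])-.0445,m,loss="soft_l1",f_scale=.001);m=s.x
    print("  disc centre",np.round(m*1000,1),len(e))
    A=np.c_[q[:,:2]-m,np.ones(len(q))];k=np.linalg.lstsq(A,q[:,2],rcond=None)[0];print("  tilt",k)
    if n=="scene":save(p,"ov.png",(130,230,170,290),6)
E
```

```text
t 14.0 pos [ 0.5474 -0.123   0.1497] jaw -56.97 F [ 0.2 -0.  -0.6] M [-0.01  0.06  0.03] w 14.5 q [ 0.59  0.3  -0.53  1.71  0.16  1.17 -0.98]
scene 569 z 0.14571426615276561 [0.08969451 0.08978626 0.01220605]
  disc centre [ 549.7 -123.5] 29
  tilt [-0.00570161 -0.00857926  0.14572127]
top 168 z 0.14452861576726544 [0.082192   0.03393873 0.00703896]
  disc centre [ 544.7 -123.2] 12
  tilt [ 0.00698488 -0.0146556   0.14491095]
```

View pics/ov.png

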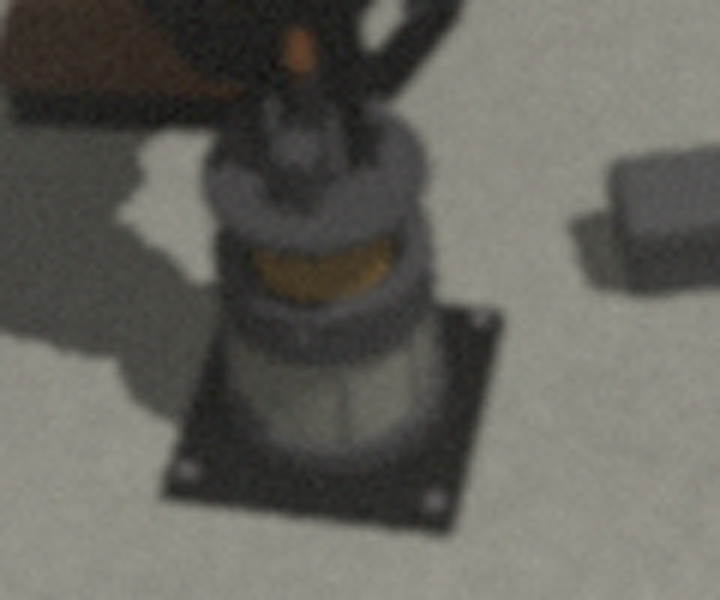

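Viewed 7: the cap hangs level over the mouth and aligned with it. Measured disc and lantern centres agree within about 0.5 mm in both cameras. Descending.

>>> {"op": "step_arm", "data": {"increments": [[0.01,0,0,-0.008,0],[0.01,0,0,-0.008,0],[0.01,0,0,-0.006,0],[0.01,0,0,-0.002,0],[0.01,0,0,0,0]]}}

```text
clock: 14.82
position: [0.5469, -0.1233, 0.1247]
ee_rot: [-0.677, -0.201, 0.679, -0.2]
ft_force: [-0.0, 0.1, -1.0]
grip_width: 0.175
```

```bash
python3 -c "
from h import *;st()"
```

```text
t 14.82 pos [ 0.5469 -0.1233  0.1247] jaw -57.0 F [-0.   0.1 -1. ] M [ 0.    0.02 -0.04] w 15.0 q [ 0.59  0.33 -0.52  1.74  0.18  1.13 -0.99]
```

>>> {"op": "step_arm", "data": {"increments": [[0.01,0,0,-0.002,0],[0.01,0,0,-0.002,0],[0.01,0,0,-0.002,0],[0.01,0,0,0,0]]}}

```text
clock: 15.15
position: [0.5477, -0.1234, 0.1199]
ee_rot: [0.678, 0.201, -0.678, 0.201]
ft_force: [-0.4, -0.0, 0.8]
grip_width: 0.169
```

```bash
python3 -c "
from h import *;st()"
```

```text
t 15.15 pos [ 0.5477 -0.1234  0.1199] jaw -57.01 F [-0.4 -0.   0.8] M [0.07 0.07 0.  ] w 14.4 q [ 0.58  0.33 -0.52  1.74  0.18  1.11 -0.99]
```

>>> {"op": "step_arm", "data": {"increments": [[0.01,0,0,-0.002,0],[0.01,0,0,-0.002,0],[0.01,0,0,-0.001,0],[0.01,0,0,0,0],[0.01,0,0,0,0]]}}

```text
clock: 15.57
position: [0.5478, -0.1234, 0.1152]
ee_rot: [0.678, 0.201, -0.678, 0.201]
ft_force: [0.1, 0.5, 4.5]
grip_width: 0.171
```

```bash
python3 -c "
from h import *;st()"
```

```text
t 15.57 pos [ 0.5478 -0.1234  0.1152] jaw -57.0 F [0.1 0.5 4.5] M [0.11 0.04 0.02] w 14.6 q [ 0.58  0.34 -0.52  1.75  0.19  1.11 -0.99]
```

>>> {"op": "step_arm", "data": {"increments": [[0.01,0,0,-0.001,0],[0.01,0,0,0,0],[0.01,0,0,0,0]]}}

```text
clock: 15.82
position: [0.5478, -0.1234, 0.115]
ee_rot: [0.678, 0.2, -0.678, 0.201]
ft_force: [-4.4, 1.8, 14.8]
grip_width: 0.174
```

```bash
python3 -c "
from h import *;st()
for n in ('scene','top'):
    p=camera(n);w,_=patch(p,.547,-.1235,.05);q=w[(w[:,2]>.104)&(w[:,2]<.119)];print(n,'disc top',np.median(q[:,2]))"
```

```text
t 15.82 pos [ 0.5478 -0.1234  0.115 ] jaw -57.01 F [-4.4  1.8 14.8] M [0.24 1.05 0.02] w 14.9 q [ 0.58  0.34 -0.52  1.75  0.19  1.1  -0.99]
scene disc top 0.11061434702959716
top disc top 0.10920293318576446
```

Home: solid contact at TCP z 0.115. Now the clockwise turn (negative about z).

>>> {"op": "step_arm", "data": {"increments": [[0.01,0,0,0.0005,-0.04],[0.01,0,0,0,-0.05],[0.01,0,0,0,-0.05],[0.01,0,0,0,-0.05],[0.01,0,0,0,0]]}}

```text
clock: 16.33
position: [0.548, -0.1237, 0.115]
ee_rot: [0.695, 0.134, -0.694, 0.135]
ft_force: [-0.7, -0.2, 7.2]
grip_width: 0.174
```

```bash
python3 -c "
from h import *;st()"
```

```text
t 16.33 pos [ 0.548  -0.1237  0.115 ] jaw -68.09 F [-0.7 -0.2  7.2] M [ 0.01  0.23 -0.08] w 14.8 q [ 0.56  0.33 -0.49  1.75  0.17  1.1  -1.18]
```

>>> {"op": "step_arm", "data": {"increments": [[0.01,0,0,0,-0.059],[0.01,0,0,0,-0.059],[0.01,0,0,0,-0.059],[0.01,0,0,0,-0.059],[0.01,0,0,0,-0.059],[0.01,0,0,0,-0.059],[0.01,0,0,0,-0.059],[0.01,0,0,0,-0.059],[0.01,0,0,0,-0.059],[0.01,0,0,0,-0.059],[0.01,0,0,0,0],[0.01,0,0,0,0]]}}

```text
clock: 17.33
position: [0.5481, -0.1237, 0.115]
ee_rot: [0.704, -0.072, -0.703, -0.072]
ft_force: [-0.6, -0.8, 7.1]
grip_width: 0.175
```

```bash
python3 - <<'E'
from h import *
st()
for n in('scene','top'):
    p=camera(n);w,_=patch(p,.547,-.1235,.05);q=w[(w[:,2]>.104)&(w[:,2]<.119)];print(n,'disc top',np.median(q[:,2]))
    c,_=patch(p,.46,-.32,.12);print(n,"brush",rect(c,.04,.058))
    if n=="scene":save(p,"fin.png",(80,260,150,400),3)
st()
E
```

```text
t 17.33 pos [ 0.5481 -0.1237  0.115 ] jaw -101.74 F [-0.6 -0.8  7.1] M [-0.01  0.12 -0.1 ] w 14.9 q [ 0.49  0.32 -0.41  1.75  0.14  1.1  -1.74]
scene disc top 0.11069070003456238
scene brush {'n': 446, 'ctr': array([ 476.8, -343.9]), 'wh': array([107.5,  52. ]), 'ang': 128.6, 'pctr': array([ 477.9, -344. ]), 'pwh': array([104.3,  51.7]), 'pang': np.float64(124.2), 'z': 0.0492}
top disc top 0.10915712405817635
top brush {'n': 624, 'ctr': array([ 469.9, -341.6]), 'wh': array([122.8,  50.3]), 'ang': 128.4, 'pctr': array([ 468.8, -342.1]), 'pwh': array([114.1,  48.5]), 'pang': np.float64(132.4), 'z': 0.0485}
t 17.43 pos [ 0.5481 -0.1236  0.115 ] jaw -101.72 F [ 0.6 -0.5  7.2] M [ 0.05  0.11 -0.05] w 15.0 q [ 0.49  0.32 -0.41  1.75  0.14  1.1  -1.74]
```

View pics/fin.png

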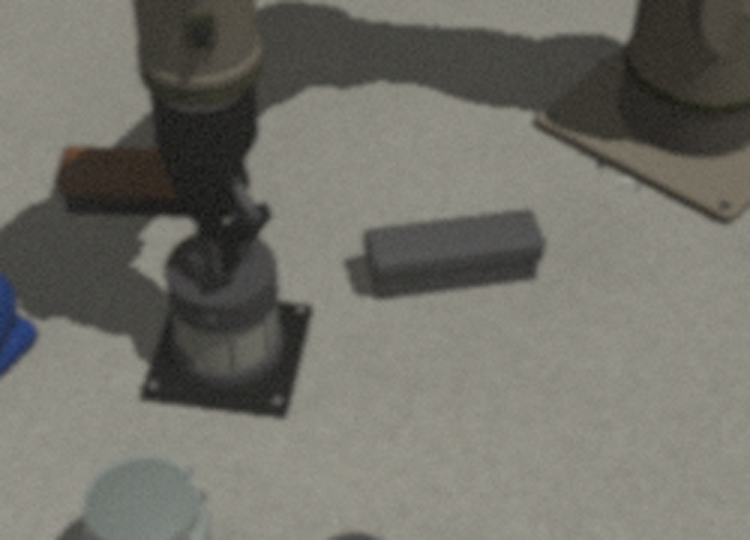

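Viewed 8: the cap is flush on the collar and still gripped. The brush lies on the shelf, partly hidden by the arm. Handing in.

```bash
python3 -c "
from h import *;print(ticket.hand_in());st()"
```

```text
the job is handed in; nothing more can be done
None
the job is handed in; nothing more can be done
```

The job is done and handed in at about 17.4 s. The brush is on the shelf, and the cap is home in the lantern, turned half way and still gripped.

- **Brush:** I lifted it off and lowered it in the grip until it touched the shelf, then let go. It stands roughly 0.22 m from the lantern, with its top measured at 49 mm.
- **Cap:** I picked up the large grey one, put its lugs through the gaps (axis measured at 33°), pressed it home and turned it clockwise. The gripper turned 44.7°.

**Last checks:**
- The disc's top measured 109–111 mm above the shelf, where home is 111 mm.
- The push is steady at about 7 N, the turning moment is only 0.1 N m, and the grip is 15 mm wide on the bar.
- The clog, jar and bowl were never approached, but I did not measure them again.

**Disagreements and gaps:**
- The two cameras differed by about 5–6 mm in x. Their offset from cap to lantern agreed within 1 mm, so I worked from that.
- At the end the arm partly hid the brush, so the final brush centres are biased. Its height and direction matched the unobstructed reading.
- The cap's angle is read from the gripper, not seen directly. The catches and the lamp could not be observed.

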